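# Rack the red-tabbed spore-print plate to dry

## Task

Take the fresh spore-print plate with the tall red tab out of the black stand and put it upright into the empty slot of the wire drying rack, the slot with the little red peg in front of it. Lower it right down onto the rack's floor, centred end to end, let go, and leave the two plates already in the rack where they stand.

Things in the scene. Friction and masses are not known exactly. Their poses are not given: they have to be found in the camera images.
- red_plate: (mm) Loose upright plate, 90 (x) x 6 (y) x 80 (z), brown spore print; tall red tab on top, 36 (x) x 10 (y), from 80 to 135 above the underside: pinch it across y from above at about 117. Origin: centre of the underside. Stands in a fixed black two-slot stand (floor 8 above the table, wires 44 above that); a like plate with blue tab, not wanted, is 110 away along y: lift 150 to carry over it.
- slot: (mm) Empty slot of the fixed grey rack, red peg (31 high) 71 from its centre along -x. Origin: slot centre on the rack floor, 8 above the table; x along the slot, y across. Three slots, 36 apart in y; any may be the empty one. Wire dividers at x = +-30, 44 high; slot 9 wide up to 28, flaring to 30 at the top; no end walls. A seated plate's origin lies here, its x along this x, either way round.
- dry_plate_1: Loose white plate with a black top edge and no tab, 90 (x) x 6 (y) x 80 mm (z), 60 g, upright in another slot of the rack, to be left there. Its top is 80 mm above the rack's floor. Origin: centre of the underside; x along the slot.
- dry_plate_2: The same with a green top edge, in the remaining slot of the rack, to be left there. Origin: centre of the underside; x along the slot.
Not all that is in view belongs to the job. What is shaped like the red_plate but orange is not meant.

How it is judged (in metres and radians):
At the end, for the whole second after the job is handed in: The red-tabbed plate rests in the slot with the red peg: underside within 8 mm of the rack floor, within 10 mm across and 20 mm along of the slot centre, upright and in line to 10 degrees; both plates already in the rack within 15 mm of where they stood and upright to 10 degrees (x of red_plate in the frame of slot between -0.02 and 0.02 m and y of red_plate in the frame of slot between -0.01 and 0.01 m and z of red_plate in the frame of slot between -0.008 and 0.008 m and angle between each of red_plate, dry_plate_1, dry_plate_2's own z axis and vertical below 0.18 rad and angle between the x axis of red_plate and the x axis of slot, either way round below 0.18 rad and linear speed of red_plate below 0.02 m/s and distance of each of dry_plate_1, dry_plate_2 from where it was at the start of the episode below 0.015 m); the robot touches nothing.
It fails at once if a plate already in the rack is shoved along or lifted by more than 25 mm (distance of any of dry_plate_1, dry_plate_2 from where it was at the start of the episode above 0.025 m).
It also fails if it takes over 48 s, if anything falls off the work surface, if the arm or the gripper's body presses on something with over 40 N, if the wrist force passes 120 N, or if a joint passes its speed limit or range.

## Robot

A 6-joint arm with a two-finger parallel gripper is mounted at the origin on the work surface; the furniture and walls round the work are solid. World frame = base frame: x ahead of the robot, y to its left, z up, the work surface at z = 0. Lengths are in m, angles in degrees, forces in N, time in s.
With the tool pointing down it reaches from about 0.4 to 0.825 m from the base axis. Payload 7 kg.
Tool frame: the origin (TCP) lies on the front face of the gripper's body, between the roots of the fingers; the fingertips stand 66 mm ahead of it and the grasp point (between the pads) lies 47 mm ahead of it; z points along the fingers, y is the line along which they close (so a half turn about z gives the same grasp; the last joint's range is limited). The gripper opens to 88 mm and grips with 3 to 60 N. Pads are 19 mm wide; open, the fingers measure 130 mm over their backs; the gripper's body (78 mm by 193 mm) begins 47 mm behind the grasp point.
Start: joints at [-57.004, 20.546, 0.682, 0, -70.136, -16.507], TCP at [0.192, -0.647, 0.292] pointing down, gripper open.
Joint ranges: [-176.03, 176.03], [-82.01, 121.73], [-58.28, 71.71], [-173.87, 95.51], [-174.79, -0.11], [-173.66, 173.66]. Speed limits (degrees/s): [136.94, 136.94, 172.46, 180, 180, 180].

## Interface

Orientations are given as [roll, pitch, yaw] about the fixed x, y, z axes, in that order (R = Rz(yaw) Ry(pitch) Rx(roll)).
In Python, from plant import ctrl gives the robot as it stands.
- The arm moves only by the tool send_rows, never from a script. Its argument "deltas" is a list of rows, each a list of 2 entries, a list of its own where there are three numbers: the shift along the tool's x, y, z each as a share of 800 mm, from -1 to 1, then the turn about the tool's z as a share of 90 degrees, from -1 to 1. A call has exactly 5 rows; each row is the pose to reach, as a shift and turn from the pose commanded when the call began, along the tool's axes at that moment; what a row does not reach only later rows make up. A row lasts 1/12 s, in which the tool goes at most 41.7 mm and 7.16 degrees, less where a joint would pass 70% of its speed; a pose out of reach is approached as far as the arm can. A call with a number of a shift or a turn outside -1 to 1 is refused whole. A call with a gripper value outside its range is refused whole. "gripper" is the opening, from 0 (shut) to 1 (fully open), set as the call begins (left out, the last holds). The fingers move at their own pace and stop on an object; the grip force is fixed at half the most. Time passes only in rows, so rows that repeat a pose let the fingers close, or fill a call up. It gives the time, the measured TCP pose, the force, the opening and the grip force at its end, in the units of the state.
- ctrl.get_obs(): the state, without advancing time (a new reading comes with each control period).
- ctrl.snapshot(name): name is "scene" or "top" or "wrist"; returns a dict with "color" (384x512x3 uint8, red, green, blue), "vertical_fov" (degrees; the focal length in pixels is half the picture's height over the tangent of half this angle, whatever the lens; pixels are square), "cx", "cy" (the principal point, pixels), "k1" (the pictures are not rectified: a ray, as slopes to the right and down, at radius r is drawn at 1 + k1 r^2 times it, then the intrinsics apply), "rvec" (rotation vector, rad) and "tvec" (3), from world to camera coordinates, as OpenCV has them. Camera axes: x right, y down, z forward; pixel columns grow to the right and rows downward; lengths in m; the calibration is good to about 2 mm. A picture is of the moment at which its call begins. There is no depth.
- ctrl.close_job(): hands the job in; it is judged then, once.
Trained networks look in a picture, given as the dict that the camera call returned (one of the last four; its "shot" number tells which), for a name from the list of things; names that differ only in an ending like _2 or _b are one class to them, and where a whole thing is asked for, a point or a joint stands for the part that bears it (a point fixed in the world has none). Each returns a list of dicts, best first, with "conf" (0 to 1); they miss things now and then, are a little off and sometimes report something else, mostly with a low value. They report only what shows in the picture. A call takes as long as a camera call. They do not tell look-alikes from the thing itself.
- ctrl.boxes_of(picture, thing): "xy" ([column, row] as shares, 0 to 1, of the picture: columns of its width, rows of its height, amid what is visible of it).
- ctrl.cut_out(picture, thing): "pixels" (384x512 bool, what is visible of it) and "xy" ([column, row] as shares, 0 to 1, of the picture: columns of its width, rows of its height, amid what is visible of it).
The state is a dict: "clock": time; "joint_pos": joint angles; "qvel": joint speeds; "tau": joint torques, N m; "tool_pos": TCP position; "orientation": TCP orientation; "force": force on the tool from outside, world axes, zero at the start; "moment": the same for the moment, N m; "opening": finger opening in m; "gripper_force": force on a finger pad.
Only numpy, scipy, OpenCV 4.12 (cv2) and the standard library are available. Lean on these libraries where they do the work, as an engineer would, in place of code of your own. Each camera call takes 0.05 s, during which the arm holds its last target. There are 200 camera calls.

## Working session

There is one attempt and no reset: what is moved stays moved. The work goes in short steps, Python scripts to look and compute and a tool call to move; the robot and the scene stay as the last step left them, time stands still between calls to the robot, and variables do not carry over. Pictures are saved under pics/ and viewed, at most 10 in all, crops included, and the job is handed in when it is done.

Besides the shell and the picture viewer there is one more tool, called after "Emit:" by a JSON object that holds its "fn" and its "kwargs", one argument or row to a line. send_rows: Moves the arm, as the interface text tells. Shift numbers are shares of 800 mm and turn numbers shares of 90 degrees, none past 1 either way. Its arguments: {"type":"object","properties":{"deltas":{"type":"array","items":{"type":"array"}},"gripper":{"type":"number"}},"required":["deltas"]}

```bash
mkdir -p pics; ls
cat > h.py <<'E'
import numpy as np,cv2,json
from plant import ctrl
def K(s):
    f=192/np.tan(np.radians(s["vertical_fov"])/2); return f
def ray(s,u,v):
    f=K(s); d=np.array([(u-s["cx"])/f,(v-s["cy"])/f]); p=d.copy()
    for _ in range(30): p=d/(1+s["k1"]*(p@p))
    R=cv2.Rodrigues(np.array(s["rvec"],float))[0]; t=np.array(s["tvec"],float).ravel()
    return -R.T@t, R.T@np.array([p[0],p[1],1])
def atz(s,u,v,z):
    c,d=ray(s,u,v); return c+d*(z-c[2])/d[2]
def proj(s,P):
    R=cv2.Rodrigues(np.array(s["rvec"],float))[0]; q=R@np.array(P,float)+np.array(s["tvec"],float).ravel()
    p=q[:2]/q[2]; p=p*(1+s["k1"]*(p@p)); return p*K(s)+[s["cx"],s["cy"]]
def save(s,n): cv2.imwrite(n,s["color"][:,:,::-1])
E
python3 - <<'E'
from h import *
ims=[]
for n in ["scene","top"]:
    s=ctrl.snapshot(n); ims.append(s["color"]); print(n,s["vertical_fov"],s["cx"],s["cy"],s["k1"],ray(s,256,192))
    for t in ["red_plate","slot","dry_plate_1"]:
        for b in ctrl.cut_out(s,t):
            m=b["pixels"]; xy=np.array(b["xy"])*[512,384]; ys,xs=np.nonzero(m)
            print(t,round(b["conf"],2),xy.round(),m.sum(),xs.min(),xs.max(),ys.min(),ys.max(),atz(s,*xy,.08).round(3))
    save(s,f"pics/{n}.png")
print(ctrl.get_obs()["tool_pos"],ctrl.get_obs()["orientation"])
E
```

```text
pics
scene 55.48108556945228 261.47761416785613 193.25877008832873 -0.018219092116772938 (array([0.17768726, 0.61843671, 0.58229659]), array([ 0.40539241, -0.69316773, -0.59616483]))
red_plate 0.95 [302. 152.] 1072 288 322 130 176 [ 0.498 -0.18   0.08 ]
red_plate 0.75 [265. 184.] 1218 246 283 156 202 [ 0.516 -0.002  0.08 ]
slot 0.53 [222. 283.] 54 221 226 279 290 [0.442 0.293 0.08 ]
dry_plate_1 0.88 [209. 235.] 689 185 227 222 259 [0.532 0.203 0.08 ]
dry_plate_1 0.77 [198. 250.] 1066 176 220 234 272 [0.526 0.248 0.08 ]
top 49.071714508500754 253.41649304951142 198.58934543083254 -0.07394479213595588 (array([ 0.42416989, -0.00974873,  0.99468554]), array([ 0.11369204, -0.01789659, -0.99349736]))
red_plate 0.72 [328. 210.] 488 320 336 191 231 [ 0.491 -0.184  0.08 ]
red_plate 0.64 [261. 189.] 299 249 272 173 210 [ 0.536 -0.036  0.08 ]
dry_plate_1 0.63 [141. 186.] 397 136 149 164 206 [0.537 0.226 0.08 ]
dry_plate_1 0.57 [155. 184.] 316 152 163 161 203 [0.543 0.195 0.08 ]
dry_plate_1 0.53 [330. 213.] 450 321 336 191 231 [ 0.486 -0.188  0.08 ]
[ 0.19157139 -0.64718014  0.29200425] [ 1.79984660e+02 -2.04288010e-03 -1.63509685e+02]
```

View pics/scene.png

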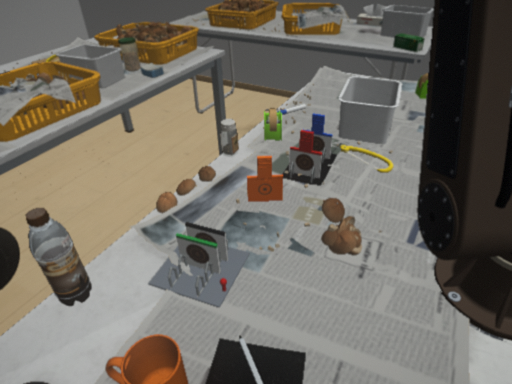

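View pics/top.png

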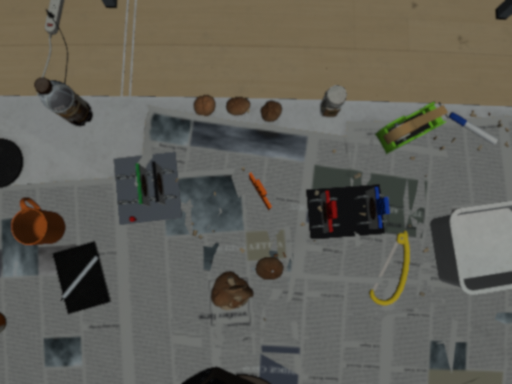

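Candidates for the red plate are scene (302,152) / top (328,210), which has a red tab and stands in the black stand, and scene (265,184) / top (261,189), which is orange and stands free. The first fits the description. The empty slot looks like the leftmost one in the top view, with the peg at (132,219). I'll confirm both in an enlarged crop and measure them.

Run:
```python
from h import *
s=ctrl.snapshot("top"); c=s["color"]
a=cv2.resize(c[145:230,105:195],None,fx=4.3,fy=4.3,interpolation=cv2.INTER_CUBIC)
b=cv2.resize(c[170:255,300:390],None,fx=4.3,fy=4.3,interpolation=cv2.INTER_CUBIC)
save({"color":np.hstack([a,b])},"pics/crop.png")
hsv=cv2.cvtColor(c,cv2.COLOR_RGB2HSV); h,S,V=[hsv[...,i].astype(int) for i in range(3)]
def comp(m,name,z):
    n,l,st,ce=cv2.connectedComponentsWithStats(m.astype(np.uint8))
    for i in range(1,n):
        if st[i,4]>=6:
            ys,xs=np.nonzero(l==i); P=np.array([atz(s,x,y,z)[:2] for x,y in zip(xs,ys)]); r=cv2.minAreaRect((P*1000).astype(np.float32))
            w,vv=np.linalg.eigh(np.cov(P.T)); d=vv[:,1]
            print(name,ce[i].round(1),st[i,4],"mean",P.mean(0).round(4),"rect",np.round(r[0]),np.round(r[1]),"axis",np.degrees(np.arctan(d[1]/d[0])).round(1))
comp(((h<6)|(h>174))&(S>150)&(V>90),"red143",.143)
comp(((h<6)|(h>174))&(S>150)&(V>90),"red31",.031)
comp((h>50)&(h<75)&(S>120)&(V>60),"green88",.088)
comp((h>105)&(h<125)&(S>150)&(V>80),"blue",.143)
for p in [(114,158),(177,152),(184,219),(120,224)]: print(atz(s,*p,.008).round(3))
```

```text
red143 [327.5 196.3] 26 mean [ 0.5152 -0.1714] rect [ 516. -171.] [21.  5.] axis 8.1
red143 [333.8 208.9] 59 mean [ 0.4896 -0.1844] rect [ 489. -184.] [33.  7.] axis 4.9
red143 [131.4 219.1] 11 mean [0.4622 0.2271] rect [462. 227.] [4. 6.] axis 75.3
red143 [330.1 224.8] 29 mean [ 0.4572 -0.1767] rect [ 457. -177.] [ 4. 20.] axis 4.1
red31 [327.5 196.3] 26 mean [ 0.5271 -0.1927] rect [ 528. -193.] [23.  6.] axis 8.1
red31 [333.8 208.9] 59 mean [ 0.4982 -0.2074] rect [ 498. -207.] [37.  8.] axis 4.9
red31 [131.4 219.1] 11 mean [0.4672 0.2583] rect [467. 258.] [5. 7.] axis 75.3
red31 [330.1 224.8] 29 mean [ 0.4615 -0.1986] rect [ 461. -198.] [ 5. 23.] axis 4.1
green88 [138.6 183.5] 121 mean [0.5425 0.23  ] rect [543. 230.] [86.  7.] axis 7.6
blue [458.2 118.6] 68 mean [ 0.6867 -0.4545] rect [ 687. -454.] [33. 10.] axis 58.2
blue [376.8 192.5] 36 mean [ 0.5248 -0.2738] rect [ 525. -274.] [23.  6.] axis 4.9
blue [386.3 204.6] 69 mean [ 0.5001 -0.2934] rect [ 499. -293.] [ 8. 33.] axis 4.2
blue [379.8 221.1] 37 mean [ 0.4661 -0.2794] rect [ 466. -279.] [ 6. 25.] axis 5.6
[0.613 0.313 0.008]
[0.63  0.162 0.008]
[0.471 0.14  0.008]
[0.456 0.291 0.008]
```

View pics/crop.png

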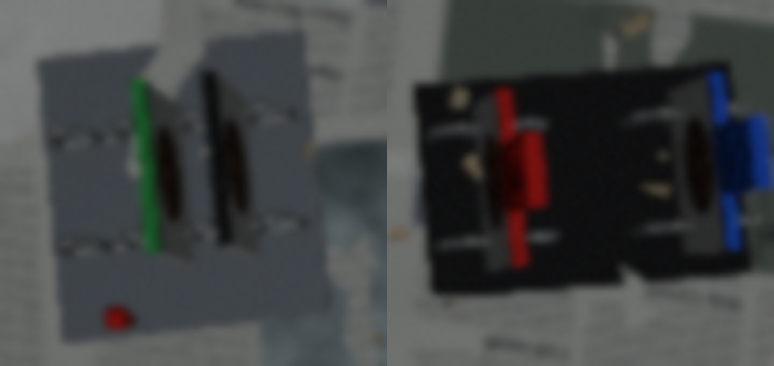

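The left crop shows the rack. The green-edged plate is in the middle slot, the black-edged plate is in the right slot, and the left slot is empty with the red peg in front at about (118,318). The right crop shows the red-tabbed plate in the left half of the black stand (tab at about (535,170)) and the blue one on the right. So the red plate is confirmed, and I'll move above it.

```bash
cat >> h.py <<'E'
def rel(x,y,z,yaw):
    from scipy.spatial.transform import Rotation as Ro
    o=ctrl.get_obs(); R=Ro.from_euler('xyz',o["orientation"],degrees=True).as_matrix()
    d=R.T@(np.array([x,y,z])-o["tool_pos"]); dy=(yaw-o["orientation"][2]+180)%360-180
    print("clock",round(o["clock"],2),"at",np.round(o["tool_pos"],4),np.round(o["orientation"],2),"| shift",np.round(d/.8,4),"turn",np.round(-dy/90,4),"mm",np.round(d*1000,1))
E
python3 -c "
from h import *
rel(.489,-.184,.33,-175)"
```

```text
clock 0.45 at [ 0.1916 -0.6472  0.2921] [ 179.99    0.   -163.51] | shift [-0.5208  0.4497 -0.0473] turn 0.1276 mm [-416.7  359.7  -37.9]
```

Emit:
{"fn": "send_rows", "kwargs": {
  "deltas": [
    [[-0.01,0.01,-0.045],0],
    [[-0.05,0.045,-0.05],0.03],
    [[-0.09,0.08,-0.05],0.06],
    [[-0.13,0.115,-0.05],0.1],
    [[-0.165,0.145,-0.05],0.128]
  ],
  "gripper": 1
}}

```text
clock: 0.87
tool_pos: [0.2857, -0.4969, 0.3324]
orientation: [-180.0, 0.0, -175.3]
force: [0.8, -0.6, -0.3]
opening: 0.0876
gripper_force: 0.0
```

```bash
python3 -c "
from h import *
rel(.489,-.184,.33,-175)"
```

```text
clock 0.87 at [ 0.2857 -0.4969  0.3324] [-1.7998e+02  3.0000e-02 -1.7526e+02] | shift [-0.2856  0.3688  0.003 ] turn -0.0029 mm [-228.5  295.     2.4]
```

Emit:
{"fn": "send_rows", "kwargs": {
  "deltas": [
    [[-0.03,0.039,0],0],
    [[-0.06,0.078,0],0],
    [[-0.09,0.117,0],0],
    [[-0.12,0.156,0],0],
    [[-0.15,0.194,0],0]
  ]
}}

```text
clock: 1.28
tool_pos: [0.3918, -0.3317, 0.3326]
orientation: [-180.0, 0.0, -175.0]
force: [1.2, -0.3, -0.6]
opening: 0.0874
gripper_force: 0.0
```

Emit:
{"fn": "send_rows", "kwargs": {
  "deltas": [
    [[-0.03,0.039,0],0],
    [[-0.06,0.078,0],0],
    [[-0.09,0.117,0],0],
    [[-0.12,0.156,0],0],
    [[-0.136,0.175,0],0]
  ]
}}

```text
clock: 1.7
tool_pos: [0.4892, -0.1816, 0.3325]
orientation: [180.0, 0.1, -174.9]
force: [-0.2, -0.3, -0.2]
opening: 0.0875
gripper_force: 0.0
```

Emit:
{"fn": "send_rows", "kwargs": {
  "deltas": [
    [[0,0,0],0],
    [[0,0,0],0],
    [[0,0,0],0],
    [[0,0,0],0],
    [[0,0,0],0]
  ]
}}

```text
clock: 2.12
tool_pos: [0.4871, -0.1854, 0.3323]
orientation: [-180.0, 0.0, -175.1]
force: [-0.0, -0.7, -0.2]
opening: 0.087
gripper_force: 0.0
```

Run:
```python
from h import *
rel(.489,-.184,.172,-175)
s=ctrl.snapshot("wrist"); c=s["color"]; save(s,"pics/w1.png"); print(ray(s,256,192))
hsv=cv2.cvtColor(c,cv2.COLOR_RGB2HSV); h,S,V=[hsv[...,i].astype(int) for i in range(3)]
m=((h<6)|(h>174))&(S>150)&(V>90)
n,l,st,ce=cv2.connectedComponentsWithStats(m.astype(np.uint8))
for i in range(1,n):
    if st[i,4]>=30:
        ys,xs=np.nonzero(l==i); P=np.array([atz(s,x,y,.143)[:2] for x,y in zip(xs,ys)]); d=np.linalg.eigh(np.cov(P.T))[1][:,1]
        r=cv2.minAreaRect((P*1000).astype(np.float32)); print(ce[i],st[i],np.round(r[0],1),np.round(r[1],1),np.degrees(np.arctan(d[1]/d[0])))
```

```text
clock 2.12 at [ 0.4871 -0.1854  0.3323] [-1.8000e+02  1.0000e-02 -1.7511e+02] | shift [-0.0025  0.0015  0.2003] turn -0.0012 mm [ -2.    1.2 160.3]
(array([ 0.41452487, -0.19170622,  0.42497239]), array([ 0.28630242,  0.02480793, -0.95798128]))
[256.53097345 171.68495575] [252 134  10  73 565] [ 477.  -185.8] [74.2  9.3] 5.036013669845403
```

View pics/w1.png

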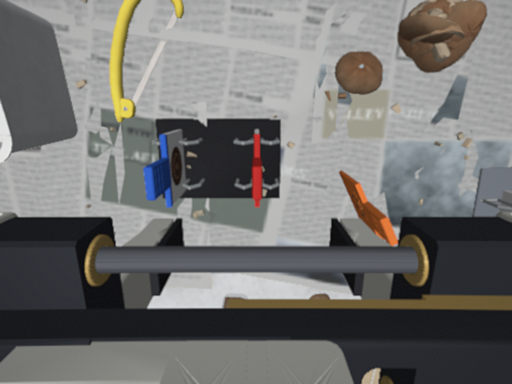

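The wrist view shows the red tab and plate edge-on at about (256,172), between the open fingers, with yaw 5.0° matching the tool. Descending to grasp.

Emit:
{"fn": "send_rows", "kwargs": {
  "deltas": [
    [[-0.002,0.001,0.04],0],
    [[-0.002,0.001,0.08],0],
    [[-0.002,0.001,0.12],0],
    [[-0.002,0.001,0.16],0],
    [[-0.002,0.001,0.185],0]
  ]
}}

```text
clock: 2.58
tool_pos: [0.4874, -0.1842, 0.1814]
orientation: [180.0, -0.1, -175.1]
force: [-0.6, -0.4, -0.1]
opening: 0.0878
gripper_force: 0.0
```

Emit:
{"fn": "send_rows", "kwargs": {
  "deltas": [
    [[0,0,0.008],0],
    [[0,0,0.015],0],
    [[0,0,0.015],0],
    [[0,0,0.015],0],
    [[0,0,0.015],0]
  ]
}}

```text
clock: 3.0
tool_pos: [0.49, -0.1838, 0.1736]
orientation: [-180.0, 0.1, -175.0]
force: [-0.0, -0.1, -0.2]
opening: 0.0878
gripper_force: 0.0
```

Run:
```python
from h import *
rel(.489,-.184,.172,-175)
s=ctrl.snapshot("wrist"); save(s,"pics/w2.png")
s=ctrl.snapshot("scene"); save({"color":cv2.resize(s["color"][90:220,230:360],None,fx=4,fy=4)},"pics/s2.png")
```

```text
clock 3.0 at [ 0.49   -0.1838  0.1736] [-1.7998e+02  1.5000e-01 -1.7503e+02] | shift [ 0.0012 -0.0001  0.0021] turn -0.0003 mm [ 1.  -0.1  1.6]
```

View pics/s2.png

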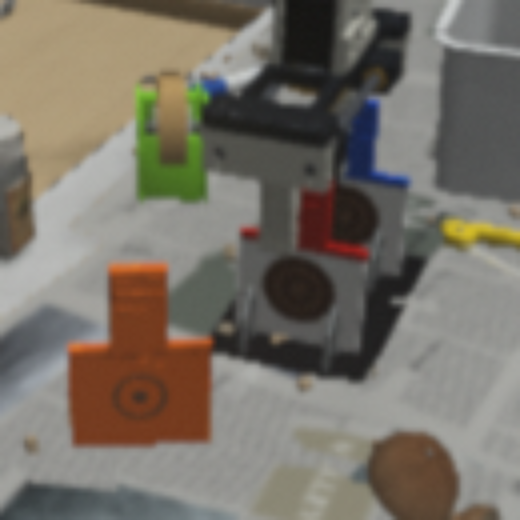

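The scene crop shows the fingers straddling the red tab at about (315,215). After allowing for parallax, the near finger is centred on it. The orange and blue ones are clear. Closing.

Emit:
{"fn": "send_rows", "kwargs": {
  "deltas": [
    [[0,0,0],0],
    [[0,0,0],0],
    [[0,0,0],0],
    [[0,0,0],0],
    [[0,0,0],0]
  ],
  "gripper": 0
}}

```text
clock: 3.52
tool_pos: [0.4891, -0.1837, 0.1722]
orientation: [180.0, 0.0, -175.0]
force: [0.6, 0.2, 0.5]
opening: 0.0598
gripper_force: 0.0
```

Emit:
{"fn": "send_rows", "kwargs": {
  "deltas": [
    [[0,0,0],0],
    [[0,0,0],0],
    [[0,0,0],0],
    [[0,0,0],0],
    [[0,0,0],0]
  ]
}}

```text
clock: 3.93
tool_pos: [0.4891, -0.1837, 0.1721]
orientation: [180.0, -0.0, -175.0]
force: [-0.3, 0.2, -0.1]
opening: 0.0262
gripper_force: 0.0
```

Emit:
{"fn": "send_rows", "kwargs": {
  "deltas": [
    [[0,0,0],0],
    [[0,0,0],0],
    [[0,0,0],0],
    [[0,0,0],0],
    [[0,0,0],0]
  ]
}}

```text
clock: 4.35
tool_pos: [0.4891, -0.1837, 0.1722]
orientation: [-180.0, -0.0, -175.0]
force: [-0.4, 0.5, -0.3]
opening: 0.0097
gripper_force: 30.0
```

Emit:
{"fn": "send_rows", "kwargs": {
  "deltas": [
    [[0,0,0],0],
    [[0,0,-0.02],0],
    [[0,0,-0.04],0],
    [[0,0,-0.07],0],
    [[0,0,-0.1],0]
  ]
}}

```text
clock: 4.77
tool_pos: [0.4885, -0.1836, 0.2525]
orientation: [180.0, -0.1, -175.0]
force: [0.9, 0.9, -0.7]
opening: 0.0098
gripper_force: 30.0
```

Run:
```python
from h import *
print(ctrl.get_obs()["opening"],ctrl.get_obs()["gripper_force"])
rel(.5375,.2667,.345,-173)
```

```text
0.009818459605656617 29.996564984321594
clock 4.77 at [ 0.4885 -0.1836  0.2525] [ 1.7998e+02 -1.0000e-01 -1.7504e+02] | shift [-0.1095  0.5555 -0.1157] turn -0.0226 mm [-87.6 444.4 -92.6]
```

Held: opening 9.8 mm, 30 N. Lifting and carrying.

Emit:
{"fn": "send_rows", "kwargs": {
  "deltas": [
    [[0,0,-0.035],0],
    [[0,0,-0.07],0],
    [[0,0.01,-0.1],0],
    [[-0.005,0.03,-0.115],0],
    [[-0.01,0.06,-0.115],0]
  ]
}}

```text
clock: 5.18
tool_pos: [0.4939, -0.1357, 0.3475]
orientation: [-179.9, 0.3, -175.1]
force: [0.8, 0.1, -0.2]
opening: 0.0102
gripper_force: 30.0
```

Emit:
{"fn": "send_rows", "kwargs": {
  "deltas": [
    [[-0.008,0.035,0],-0.005],
    [[-0.016,0.075,0],-0.01],
    [[-0.024,0.115,0],-0.015],
    [[-0.032,0.155,0],-0.02],
    [[-0.04,0.195,0],-0.022]
  ]
}}

```text
clock: 5.6
tool_pos: [0.5109, 0.0245, 0.3442]
orientation: [180.0, 0.0, -173.0]
force: [0.8, -0.1, -0.3]
opening: 0.0098
gripper_force: 30.0
```

Emit:
{"fn": "send_rows", "kwargs": {
  "deltas": [
    [[-0.008,0.04,0],0],
    [[-0.016,0.08,0],0],
    [[-0.024,0.12,0],0],
    [[-0.032,0.16,0],0],
    [[-0.04,0.19,0],0]
  ]
}}

```text
clock: 6.02
tool_pos: [0.5243, 0.18, 0.344]
orientation: [180.0, -0.0, -173.0]
force: [0.3, -1.4, -1.1]
opening: 0.0095
gripper_force: 30.0
```

Run:
```python
from h import *
rel(.5375,.2667,.345,-173)
```

```text
clock 6.02 at [0.5243 0.18   0.344 ] [ 1.7999e+02 -1.0000e-02 -1.7300e+02] | shift [-0.0296  0.1055 -0.0012] turn -0.0 mm [-23.7  84.4  -0.9]
```

Emit:
{"fn": "send_rows", "kwargs": {
  "deltas": [
    [[-0.008,0.03,0],0],
    [[-0.016,0.06,0],0],
    [[-0.024,0.085,0],0],
    [[-0.03,0.105,0],0],
    [[-0.03,0.105,0],0]
  ]
}}

```text
clock: 6.43
tool_pos: [0.5386, 0.2666, 0.3432]
orientation: [-180.0, -0.0, -173.0]
force: [0.6, -0.8, 0.2]
opening: 0.0096
gripper_force: 30.0
```

Emit:
{"fn": "send_rows", "kwargs": {
  "deltas": [
    [[0,0,0],0],
    [[0,0,0],0],
    [[0,0,0],0],
    [[0,0,0],0],
    [[0,0,0],0]
  ]
}}

```text
clock: 6.85
tool_pos: [0.5383, 0.2634, 0.3445]
orientation: [180.0, 0.0, -173.1]
force: [-0.8, -0.4, 0.1]
opening: 0.01
gripper_force: 30.0
```

Run:
```python
from h import *
rel(.5375,.2667,.345,-173)
s=ctrl.snapshot("wrist"); c=s["color"]; save(s,"pics/w3.png")
hsv=cv2.cvtColor(c,cv2.COLOR_RGB2HSV); h,S,V=[hsv[...,i].astype(int) for i in range(3)]
def comp(m,name,z):
    n,l,st,ce=cv2.connectedComponentsWithStats(m.astype(np.uint8))
    for i in range(1,n):
        if st[i,4]>=20:
            ys,xs=np.nonzero(l==i); P=np.array([atz(s,x,y,z)[:2] for x,y in zip(xs,ys)]); r=cv2.minAreaRect((P*1000).astype(np.float32)); d=np.linalg.eigh(np.cov(P.T))[1][:,1]
            print(name,ce[i].round(1),st[i],"rect",np.round(r[0],1),np.round(r[1],1),"axis",np.degrees(np.arctan(d[1]/d[0])).round(1))
comp(((h<6)|(h>174))&(S>150)&(V>70),"red31",.031)
comp((h>50)&(h<75)&(S>120)&(V>60),"green88",.088)
```

```text
clock 6.85 at [0.5383 0.2634 0.3445] [ 1.7999e+02  2.0000e-02 -1.7309e+02] | shift [ 0.0005  0.0043 -0.0006] turn -0.001 mm [ 0.4  3.4 -0.5]
red31 [257.5 108.1] [254 104   8   9  59] rect [467.8 257. ] [10.5  9.6] axis -5.3
red31 [256.3 208.2] [ 245  154   23   92 1325] rect [602.  270.6] [143.4  34.2] axis 6.7
red31 [256.1 283.5] [246 273  21  23 450] rect [742.4 288.2] [40.9 32.6] axis 7.5
green88 [229.8 165.2] [226 132   8  69 357] rect [541.9 231.3] [86.1  6.9] axis 7.7
```

View pics/w3.png

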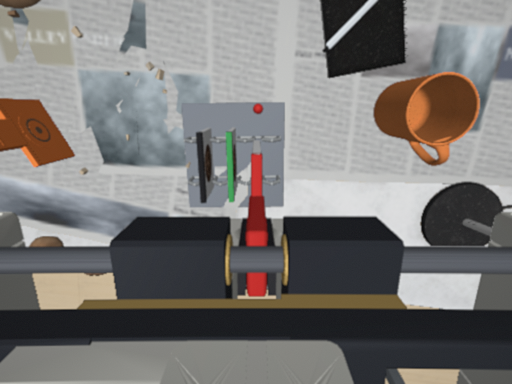

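The wrist view shows the held plate edge-on at column 256, in line with the peg at (257,108). The green-edged plate is at (230,165). Averaging the peg and the green plate gives a slot centre near (0.538, 0.266) and yaw 7.4°. I'll shift slightly and lower to just above the wires.

Emit:
{"fn": "send_rows", "kwargs": {
  "deltas": [
    [[0,0.004,0],-0.006],
    [[0,0.004,0.03],-0.006],
    [[0,0.004,0.06],-0.006],
    [[0,0.004,0.1],-0.006],
    [[0,0.004,0.14],-0.006]
  ]
}}

```text
clock: 7.32
tool_pos: [0.5381, 0.2675, 0.2318]
orientation: [179.9, 0.1, -172.5]
force: [0.5, -0.2, -0.3]
opening: 0.01
gripper_force: 30.0
```

Emit:
{"fn": "send_rows", "kwargs": {
  "deltas": [
    [[0,0,0],0],
    [[0,0,0],0],
    [[0,0,0],0],
    [[0,0,0],0],
    [[0,0,0],0]
  ]
}}

```text
clock: 7.73
tool_pos: [0.5387, 0.2679, 0.2344]
orientation: [179.9, 0.2, -172.5]
force: [0.7, 0.7, -0.8]
opening: 0.0098
gripper_force: 30.0
```

Run:
```python
from h import *
rel(.538,.2663,.172,-172.6)
s=ctrl.snapshot("scene"); a=cv2.resize(s["color"][180:320,130:270],None,fx=4,fy=4,interpolation=cv2.INTER_CUBIC)
s=ctrl.snapshot("wrist"); save(s,"pics/w4.png")
b=s["color"][80:290,190:330]; b=cv2.resize(b,(233,350)); b=cv2.copyMakeBorder(b,0,210,0,0,cv2.BORDER_CONSTANT)
save({"color":np.hstack([a,b])},"pics/s4.png")
```

```text
clock 7.73 at [0.5387 0.2679 0.2344] [ 1.799e+02  1.700e-01 -1.725e+02] | shift [ 0.0014 -0.0019  0.078 ] turn 0.0012 mm [ 1.1 -1.6 62.4]
```

View pics/s4.png

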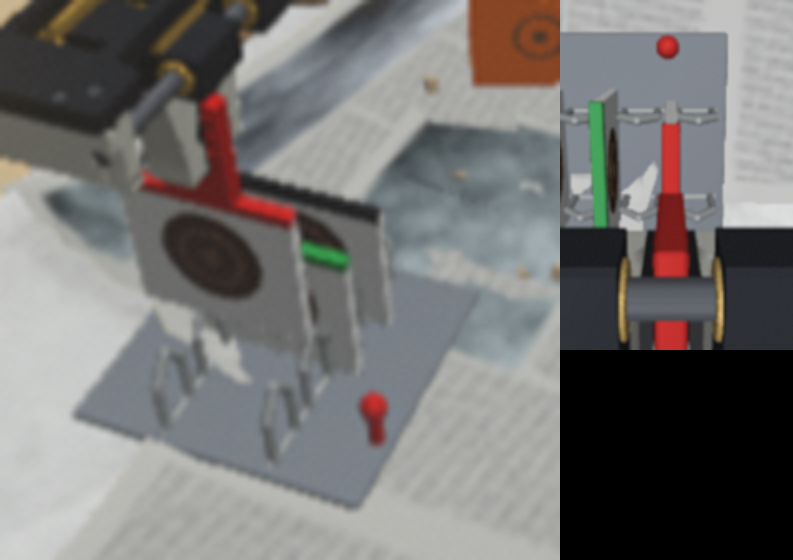

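In the scene crop the red plate hangs over the outer slot, behind the peg at (374,408). In the wrist crop it's at about (671,160), between the slot wires at about (640) and (705). Lowering gently.

Emit:
{"fn": "send_rows", "kwargs": {
  "deltas": [
    [[0.001,-0.002,0.01],0.001],
    [[0.001,-0.002,0.02],0.001],
    [[0.001,-0.002,0.03],0.001],
    [[0.001,-0.002,0.037],0.001],
    [[0.001,-0.002,0.044],0.001]
  ]
}}

```text
clock: 8.25
tool_pos: [0.5371, 0.2653, 0.1957]
orientation: [-180.0, -0.1, -172.6]
force: [0.7, 0.4, -1.4]
opening: 0.0097
gripper_force: 30.0
```

Emit:
{"fn": "send_rows", "kwargs": {
  "deltas": [
    [[0,0,0.005],0],
    [[0,0,0.01],0],
    [[0,0,0.015],0],
    [[0,0,0.02],0],
    [[0,0,0.024],0]
  ]
}}

```text
clock: 8.67
tool_pos: [0.5373, 0.2655, 0.1774]
orientation: [180.0, -0.0, -172.6]
force: [0.1, 0.5, -0.7]
opening: 0.0095
gripper_force: 30.0
```

Emit:
{"fn": "send_rows", "kwargs": {
  "deltas": [
    [[0,0,0.003],0],
    [[0,0,0.006],0],
    [[0,0,0.009],0],
    [[0,0,0.009],0],
    [[0,0,0.009],0]
  ]
}}

```text
clock: 9.08
tool_pos: [0.5376, 0.2656, 0.1721]
orientation: [180.0, 0.1, -172.6]
force: [-3.8, -1.7, 9.9]
opening: 0.0098
gripper_force: 30.0
```

Run:
```python
from h import *
rel(.538,.2663,.172,-172.6)
```

```text
clock 9.08 at [0.5376 0.2656 0.1721] [ 1.7999e+02  7.0000e-02 -1.7257e+02] | shift [-0.0007  0.0008  0.0001] turn 0.0004 mm [-0.5  0.6  0.1]
```

The upward force of 10 N at the expected height means the plate is on the rack floor. Releasing, then retreating upward.

Emit:
{"fn": "send_rows", "kwargs": {
  "deltas": [
    [[0,0,0],0],
    [[0,0,0],0],
    [[0,0,0],0],
    [[0,0,0],0],
    [[0,0,0],0]
  ],
  "gripper": 0.5
}}

```text
clock: 9.5
tool_pos: [0.5373, 0.2655, 0.1704]
orientation: [-180.0, -0.0, -172.6]
force: [0.3, 0.2, -0.4]
opening: 0.0378
gripper_force: 0.0
```

Emit:
{"fn": "send_rows", "kwargs": {
  "deltas": [
    [[0,0,0],0],
    [[0,0,0],0],
    [[0,0,0],0],
    [[0,0,0],0],
    [[0,0,0],0]
  ]
}}

```text
clock: 9.92
tool_pos: [0.5374, 0.2655, 0.1705]
orientation: [-180.0, -0.0, -172.6]
force: [-0.6, -0.9, 0.7]
opening: 0.044
gripper_force: 0.0
```

Emit:
{"fn": "send_rows", "kwargs": {
  "deltas": [
    [[0,0,-0.01],0],
    [[0,0,-0.03],0],
    [[0,0,-0.06],0],
    [[0,0,-0.1],0],
    [[0,0,-0.14],0]
  ]
}}

```text
clock: 10.33
tool_pos: [0.537, 0.2652, 0.284]
orientation: [-180.0, -0.1, -172.6]
force: [0.4, -0.0, 0.8]
opening: 0.0439
gripper_force: 0.0
```

Emit:
{"fn": "send_rows", "kwargs": {
  "deltas": [
    [[0,0,-0.03],0],
    [[0,0,-0.05],0],
    [[0,0,-0.05],0],
    [[0,0,-0.05],0],
    [[0,0,-0.05],0]
  ]
}}

```text
clock: 10.75
tool_pos: [0.537, 0.2653, 0.3223]
orientation: [180.0, -0.0, -172.6]
force: [0.5, 0.5, -0.5]
opening: 0.044
gripper_force: 0.0
```

Run:
```python
from h import *
s=ctrl.snapshot("scene"); a=cv2.resize(s["color"][180:320,130:270],None,fx=4,fy=4,interpolation=cv2.INTER_CUBIC)
for z in (.008,.088):
  for dx in (-.045,.045):
    t=np.radians(7.4); print(z,dx,(proj(s,[.538+dx*np.cos(t),.2663+dx*np.sin(t),z])-[130,180])*4)
s=ctrl.snapshot("wrist"); b=s["color"][80:290,190:330]; b=cv2.resize(b,(233,350)); b=cv2.copyMakeBorder(b,0,210,0,0,cv2.BORDER_CONSTANT)
save({"color":np.hstack([a,b])},"pics/s5.png")
```

```text
0.008 -0.045 [329.51883897 423.49131184]
0.008 0.045 [172.35346283 374.15209926]
0.088 -0.045 [312.39232813 310.72835032]
0.088 0.045 [145.0555374  262.33165089]
```

View pics/s5.png

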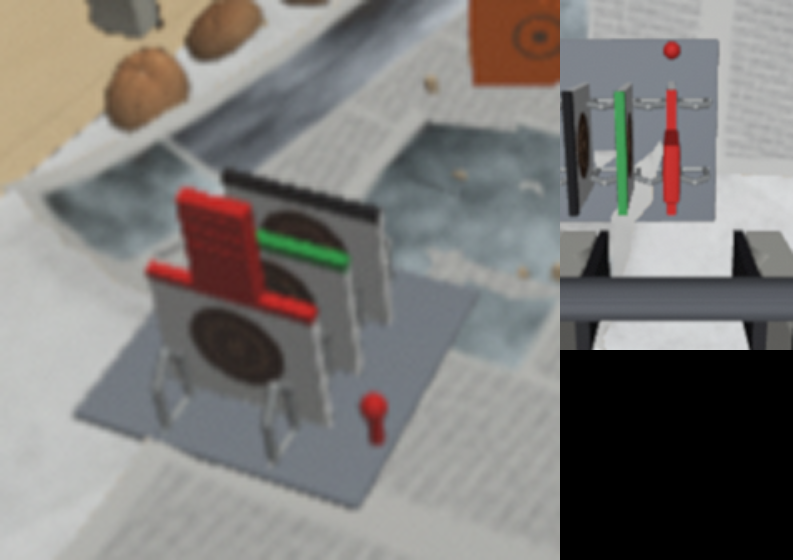

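The plate's top corners, at about (148,268) and (315,315), and its bottom corner at (328,424) fall within a few pixels of the predicted seated pose. It's upright, in line with its neighbours, and centred between the wires. The other two plates haven't moved and the gripper is clear.

```bash
python3 -c "
from plant import ctrl
print(ctrl.close_job())"
```

```text
the job is handed in; nothing more can be done
None
```

The red-tabbed plate now stands upright on the rack floor in the slot with the red peg, centred and released, the two dry plates look undisturbed in the last pictures, and the job is handed in (no verdict came back).

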